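# Check the height of a soap bar with the bridge gauge

## Robot

A 6-joint arm with a two-finger parallel gripper is mounted at the origin on the work surface. World frame = base frame: x ahead of the robot, y to its left, z up, the work surface at z = 0. Lengths are in m, angles in rad, forces in N, time in s.
With the tool pointing down it reaches from about 0.3 to 0.775 m from the base axis. Payload 14.6 kg.
Tool frame: the origin (TCP) lies midway between the tips of the shut fingers; the grasp point (between the pads) lies 19 mm behind it; z points along the fingers, x is the direction in which the jaws open and shut, and the axes are right-handed (so a half turn about z gives the same grasp; the last joint's range is limited). The gripper opens to 85 mm and grips with 20 to 120 N. Pads are 22 mm wide; open, the fingers measure 114 mm over their backs; the gripper's body (76 mm by 85 mm) begins 54 mm behind the grasp point. The pads swing forward as they close: fully open they stand 13 mm farther back than shut.
Start: joints at [1.152, 0.3, 1.521, -0, 1.321, -0.067], TCP at [0.19, 0.516, 0.2] pointing down, gripper open.
Joint ranges: [-3.03, 3.03], [-0.79, 2.21], [0.23, 2.52], [-1.04, 4.18], [0, 3.07], [-2.55, 2.55]. Speed limits (rad/s): [2.22, 2.22, 2.57, 3.14, 3.14, 3.14].

## Interface

Orientations are given as a rotation vector (axis times angle).
In Python, from bench import sensors, viewer, ticket gives the robot as it stands.
- The arm moves only by the tool send_rows, never from a script. Its argument "steps" is a list of rows, each a list of 3 entries, a list of its own where there are three numbers: the shift along the tool's x, y, z in cm, then the turn, a rotation vector about the tool's x, y, z in degrees, then the closure, from 0 (fully open) to 1 (shut). In form: [[[dx, dy, dz], [wx, wy, wz], grip], ...]. A call has 1 to 5 rows; each row is the pose to reach, as a shift and turn from the pose measured when the call began, along the tool's axes at that moment; what a row does not reach only later rows make up. A row lasts 1/8 s, in which the tool goes at most 62.5 mm and 10.7 degrees, less where a joint would pass 70% of its speed; a pose out of reach is approached as far as the arm can. A call with a gripper value outside its range is refused whole. The fingers move at their own pace and stop on an object; the grip force is fixed at half the most. Time passes only in rows, so rows that repeat a pose let the fingers close. It gives the time, the measured TCP pose, the force and the opening at its end, in the units of the state.
- sensors.sense(): the state, without advancing time (a new reading comes with each control period).
- viewer.capture(name): name is "scene" or "top"; returns (picture, depth): 384x512x3 uint8, red, green, blue; 384x512 float32, m along the optical axis (not along the pixel's ray), 0 where there is no reading.
- viewer.camera_info(name): a dict with "camera_matrix" (3x3 intrinsics, pixels), "rvec" (rotation vector, rad) and "tvec" (3), from world to camera coordinates, as OpenCV has them. Camera axes: x right, y down, z forward; pixel columns grow to the right and rows downward; lengths in m; the calibration is good to about 2 mm. A picture is of the moment at which its call begins. camera_info takes no time and is no camera call.
- ticket.sign_off(): hands the job in, once; it reports no verdict.
The state is a dict: "time_s": time; "joint_positions": joint angles; "qvel": joint speeds; "tau": joint torques, N m; "position": TCP position; "eef_rot": TCP orientation; "force": force on the tool from outside, world axes, zero at the start; "torque": the same for the moment, N m; "grip_width": opening from 0.0 (shut) to 1.0 (fully open).
Only numpy, scipy, OpenCV 4.12 (cv2) and the standard library are available. Lean on these libraries where they do the work, as an engineer would, in place of code of your own. Each camera call takes 0.05 s, during which the arm holds its last target.

## Task

Take the bridge-shaped height gauge out of its sloping wooden stand and set it upright on the counter astride the green soap bar, a leg on each side, so that its sprung foot comes down on the middle of the bar and the pointer shows the bar's height. Keep hold of the gauge until both legs stand flat on the counter, then let go and leave it standing there. Do not shift the green bar, and leave the cream bar, the jar and the tin where they are.

Things in the scene. Friction and masses are not known exactly. Their poses are not given: they have to be found in the camera images.
- gauge: loose height gauge, 0.54 kg: aluminium bridge on two legs, black handle on top. Origin: midway between the legs' undersides; z up along the handle. Legs at y = -50 and +50, each 14 thick (y), 50 long (x): 86 clear between, 114 over all. Crosspiece 36 x 114, from 75 to 91 up. Starts in the stand leaning 30 degrees, z towards the stand's -x side. Same either way round (half turn about z)
- gauge_grip (a point): where to grip the gauge's handle: on the gauge's z axis, 135 above its legs' undersides, axes as the gauge's. The handle is 24 (x) by 28 (y), from 91 to 171 up, with white scales and red pointers on its two x faces: take it across the 28 (the y faces)
- gauge_foot (a joint): how far the sprung foot is pushed up along the gauge's z, in m: 0 hanging free, 0.045 at most. Its underside is 0.020 + this above the legs' undersides, so with the gauge flat on the counter it reads the part's height less 0.020 (0.020 on the green bar, 0.008 on the cream). Spring and weight push it down with 1.4 N at 0, 2.2 N at 0.020
- foot_tip (a point): centre of the underside of the gauge's round steel foot (30 across, 10 thick), on the gauge's z axis
- stand: fixed wooden stand, base 130 (x) x 140 (y), origin at the middle of its underside. Tilted floor and back plate (70 high) form a V, turned 30 degrees, where the gauge sits with its origin 34 above the stand's, leaning to the stand's -x (the robot's side). Side cheeks 4 mm off the gauge, up to 27 above its legs' undersides. Draw the gauge out along its own z by 90 or more before turning it
- green_bar_center (a point): centre (half-way up) of the olive-green soap bar lying flat on the counter: 110 (x) x 60 (y) x 40 high, 0.26 kg, loose. The gauge goes across its 60 width, so the gauge's x axis lies along the bar's x axis, either way round
- cream_bar_center (a point): centre of the cream soap bar, a bystander: 110 x 60 x 28 high, lying flat, loose
- jar: amber glass jar with a brass-coloured lid, a bystander: 72 across, 105 high, origin at the centre of its underside, loose
- tin: red tin, a bystander: 68 across, 85 high, origin at the centre of its underside, loose
Not all that is in view belongs to the job. What is meant by the gauge is not orange or purple, and is the smaller of those in its own colour.

How it is judged:
On the way, in this order (a step that is already met when the one before it is completed fails the run):
1. the gauge is lifted out of its stand in the gripper (distance between gauge and stand above 0.09 m and contact force between gauge and the fingers above 1 N), for 0.1 s.
2. still held by the gripper, the gauge stands on the counter over the green bar, its foot pushed up by the bar (value of joint gauge_foot between 0.0175 and 0.0225 m and horizontal distance between foot_tip and green_bar_center below 0.02 m and height (world z) of gauge below 0.003 m and angle between gauge's own z axis and vertical below 0.06 rad and contact force between gauge_foot and green_bar above 0.3 N and contact force between gauge and the fingers above 1 N), for 0.1 s.
At the end, for the whole second after the job is handed in: the gauge stands released, at rest and upright (within 0.06 rad) with its legs on the counter (origin under 3 mm up), its foot resting on the green bar within 20 mm of the bar's middle and the joint reading 0.020 m within 2.5 mm; the green bar is within 20 mm of where it lay (value of joint gauge_foot between 0.0175 and 0.0225 m and horizontal distance between foot_tip and green_bar_center below 0.02 m and height (world z) of gauge below 0.003 m and angle between gauge's own z axis and vertical below 0.06 rad and contact force between gauge_foot and green_bar above 0.3 N and linear speed of gauge below 0.02 m/s and contact force between gauge and the fingers below 0.1 N and distance of green_bar_center from where it was at the start of the episode below 0.02 m); the robot touches nothing.
It fails at once if the green bar is shifted by more than 20 mm (distance of green_bar_center from where it was at the start of the episode above 0.02 m).
It fails at once if the cream bar, the jar or the tin is moved by more than 20 mm (distance of any of cream_bar_center, jar, tin from where it was at the start of the episode above 0.02 m).
It also fails if it takes over 51 s, if anything falls off the work surface, if the arm or the gripper's body presses on something with over 40 N, if the wrist force passes 120 N, or if a joint passes its speed limit or range.

## Working session

There is one attempt and no reset: what is moved stays moved. The work goes in short steps, Python scripts to look and compute and a tool call to move; the robot and the scene stay as the last step left them, time stands still between calls to the robot, and variables do not carry over. Pictures are saved under pics/ and viewed, and the job is handed in when it is done.

Besides the shell and the picture viewer there is one more tool, called after "Call:" as a command line: name --argument value ..., lists and objects as JSON in quotes. send_rows: Moves the arm, as the interface text tells. Its arguments: {"type":"object","properties":{"steps":{"type":"array"}},"required":["steps"]}

```bash
ls; mkdir -p pics; cat > h.py <<'E'
import numpy as np, cv2
from bench import sensors, viewer, ticket
from scipy.spatial.transform import Rotation as R
def cap(n,tag):
    p,d=viewer.capture(n); np.savez(f'pics/{tag}.npz',p=p,d=d)
    cv2.imwrite(f'pics/{tag}.png',cv2.resize(p[:,:,::-1],(768,576),interpolation=cv2.INTER_CUBIC)); return p,d
def world(n,d):
    c=viewer.camera_info(n);K=np.array(c['camera_matrix']);Rm=cv2.Rodrigues(np.array(c['rvec'],float))[0];t=np.array(c['tvec']).ravel()
    v,u=np.mgrid[:d.shape[0],:d.shape[1]]
    P=np.stack([(u-K[0,2])/K[0,0]*d,(v-K[1,2])/K[1,1]*d,d],-1)
    return (P-t)@Rm
def proj(n,X):
    c=viewer.camera_info(n);return cv2.projectPoints(np.array(X,float).reshape(-1,1,3),np.array(c['rvec'],float),np.array(c['tvec'],float),np.array(c['camera_matrix'],float),None)[0].reshape(-1,2)
E
python3 - <<'E'
from h import *
cap('scene','s0');cap('top','t0')
s=sensors.sense();print(s)
E
```

```text
pics
{'time_s': 0.1, 'joint_positions': array([ 1.15237503e+00,  3.00439617e-01,  1.52153187e+00,  2.69045123e-05,
        1.32067647e+00, -6.66159481e-02]), 'qvel': array([ 6.13911743e-04, -1.66122345e-03,  7.15679388e-07, -1.06735234e-03,
        3.76008030e-04,  4.57204941e-04]), 'tau': array([ 9.52453556e-04, -5.44376671e+01, -3.62366974e+01, -7.03285536e-05,
        3.01473090e-03,  3.12041516e-05]), 'position': array([0.18943217, 0.51609115, 0.19905941]), 'eef_rot': array([ 2.57548486e+00,  1.79810877e+00, -1.44023937e-03]), 'force': array([ 0.07923594, -0.02219453, -0.03102851]), 'torque': array([0.03038576, 0.03389824, 0.0600692 ]), 'grip_width': 0.9940742418977545}
```

View pics/s0.png

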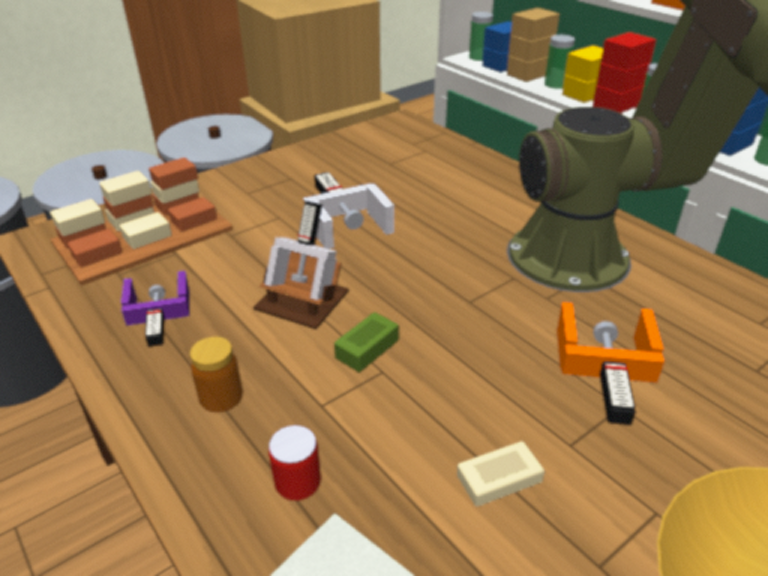

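View pics/t0.png

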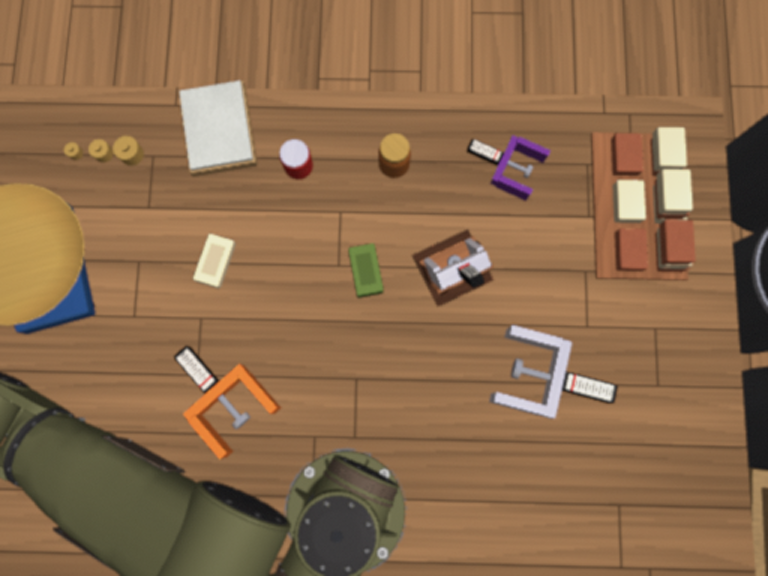

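The gauge in the stand is at about (460,265) in the top view and the green bar at (366,270). The larger white one and the orange and purple ones are decoys.

```bash
cat > fit.py <<'E'
from h import *
from scipy.optimize import minimize, least_squares
def load(tag):
    z=np.load(f'pics/{tag}.npz');return z['p'],z['d']
def rect(tag,n,box,maskf,zlo,zhi):
    p,d=load(tag);W=world(n,d);u0,u1,v0,v1=box
    hsv=cv2.cvtColor(p,cv2.COLOR_RGB2HSV)
    m=np.zeros(d.shape,bool);m[v0:v1,u0:u1]=1
    m&=maskf(hsv)&(d>0)&(W[...,2]>zlo)&(W[...,2]<zhi)
    X=W[m];r=cv2.minAreaRect(X[:,:2].astype(np.float32)*1000)
    return X,r
if __name__=='__main__':
    X,r=rect('t0','top',(225,262,155,205),lambda h:(h[...,0]>30)&(h[...,0]<60)&(h[...,1]>120),0.03,0.05)
    print(len(X),r,X.mean(0),np.median(X[:,2]))
    p,d=load('t0');W=world('top',d)
    for v in range(150,206,4): print(v,' '.join('%4d'%(1000*W[v,u,2]) for u in range(270,336,3)))
    p,d=load('s0');W=world('scene',d);h=cv2.cvtColor(p,cv2.COLOR_RGB2HSV)
    m=(h[...,0]>30)&(h[...,0]<60)&(h[...,1]>120)&(d>0)&(W[...,2]>.034)&(W[...,2]<.05);m[:,:210]=0;m[:200]=0;m[:,280:]=0;m[260:]=0
    X=W[m];print(len(X),cv2.minAreaRect(X[:,:2].astype(np.float32)*1000),X.mean(0))
    print(np.median(W[...,2][280:300,150:180]))
E
python3 fit.py
```

```text
533 ((509.24053955078125, -28.156776428222656), (106.28724670410156, 54.94955062866211), 11.925756454467773) [ 0.50896789 -0.02856179  0.04018492] 0.04035815786022576
150    0    2   -1    0   -2    0   -3   -3    0    0    6   -3    0    7   -1   -3    2    6    3    0    2   -4
154   -6    2   -1   -2    0   -4   -5    1    0    5    1   -3   -2   12    5    0   -5    0   -1    0   -9    0
158    2    0    0    3    1    2    2   -1    3   -5    6   10    8    5   41   47    0    3    0   -6   -4   -3
162   -8   -2   -1    3   -1    1    1   10    3    9    4   45   44   43   68   78   91    2   -1   -1   -3    1
166   -1   -1    0    1    6    5    5    6    7   45   37   38   40   39   37   90  115  106    0   -2    3    5
170    3   -3    8    7   10    8   45   42   44   38   61   68   33   31   25  125  118  122  119    3   -1   -7
174    2   -2    0    9   45   71   83   39   34   24   60   75  111  120  116  117  110  112  110    2    5    2
178    0    4    0   10   54   62  107  115   24  115  123  121  138  138  144  156  107  109  106   82   -8    5
182    4   -4    4    3    1   53   82  121  121  118  114  115  128  157  171  176  188   34    8    4    0    6
186   -1    0    5    2    1   39   37  100  117  110  107  109  103  146  183  185  183  184    3    9   -1    3
190   11   -2   -2   -5   -4   10   54   68  113  104   81   14   10    4    4  180  183   -2    0    0    0    0
194   -1    0    4    0    5   -3    6   79   72   17    6    8   11    5    6    1   -1    0    3    5    2   -3
198    1    3   -4   -7    0    7    5    6    8    7    4    7    6   -4    0    3   -2    3   -1    0    8   -1
202    0   -5    3    0    6    1   -1   10    3    0   -2    3    1    0   -2    6   -5   -1    5    0    0    4
664 ((514.8043823242188, -27.114654541015625), (109.08838653564453, 61.26925277709961), 11.912344932556152) [ 0.51777088 -0.02434802  0.03933653]
-0.0004012957214195819
```

```bash
cat > fitg.py <<'E'
from fit import *
B=[((0,-50,37.5),(50,14,75)),((0,50,37.5),(50,14,75)),((0,0,83),(36,114,16)),((0,0,131),(24,28,80))]
def sdf(Q):
    out=[]
    for c,s in B:
        q=np.abs(Q-np.array(c)/1000)-np.array(s)/2000
        out.append(np.linalg.norm(np.maximum(q,0),axis=1)+np.minimum(q.max(1),0))
    return np.min(out,0)
def pts(tag,n,box,zmin=0.1):
    p,d=load(tag);W=world(n,d);h=cv2.cvtColor(p,cv2.COLOR_RGB2HSV)
    u0,u1,v0,v1=box;m=np.zeros(d.shape,bool);m[v0:v1,u0:u1]=1
    return W[m&(d>0)&(W[...,2]>zmin)&(W[...,2]<.22)]
def Rg(yaw,lean): return R.from_euler('z',yaw)*R.from_euler('y',-lean)
def fit(X,full=False):
    best=None
    for y0 in np.radians([-60,-30,0,30,60]):
        f=lambda a: sdf(Rg(a[2],a[3] if full else np.pi/6).inv().apply(X-[a[0],a[1],a[4] if full else .034]))
        m=X.mean(0);x0=[m[0]+.05*np.cos(y0),m[1]+.05*np.sin(y0),y0,np.pi/6,.034]
        r=least_squares(f,x0 if full else x0[:3],loss='soft_l1',f_scale=.004)
        if best is None or r.cost<best.cost: best=r
    return best
if __name__=='__main__':
    Xt=pts('t0','top',(270,336,145,205));Xs=pts('s0','scene',(165,235,115,215))
    # keep scene points near the top cluster
    c=Xt.mean(0);Xs=Xs[np.linalg.norm(Xs-c,axis=1)<.12];print(len(Xt),len(Xs),c,Xs.mean(0))
    for nm,X in (('top',Xt),('scene',Xs),('both',np.vstack([Xt,Xs]))):
        for full in (0,1):
            r=fit(X,full);print(nm,full,len(X),r.cost/len(X)*1e6,r.x[:2].round(4),np.degrees(r.x[2:4]).round(2),r.x[4:])
E
python3 fitg.py
```

```text
589 683 [ 0.49566699 -0.23159846  0.12977919] [ 0.49903924 -0.22847627  0.13255216]
top 0 589 2.050939174286858 [ 0.5397 -0.2125] [27.01] []
top 1 589 1.9255868685438469 [ 0.5397 -0.2125] [26.99 29.84] [0.03477393]
scene 0 683 1.3237115885172275 [ 0.5407 -0.2144] [26.55] []
scene 1 683 1.3148433302915896 [ 0.5401 -0.2148] [26.53 29.61] [0.03370154]
both 0 1272 1.709715544963796 [ 0.5404 -0.2137] [26.77] []
both 1 1272 1.6688391705161634 [ 0.5399 -0.214 ] [26.82 29.76] [0.03434605]
```

```bash
cat > mv.py <<'E'
from h import *
G0=np.array([.5402,-.2138,.034]);YAW=np.radians(26.8)
RG=R.from_euler('z',YAW)*R.from_euler('y',-np.pi/6)
FLIP=R.from_matrix(np.array([[0,-1,0],[-1,0,0],[0,0,-1.]]).T) # tool axes in gauge: x=-y,y=-x,z=-z
def down(az): # tool down, tool x at azimuth az deg
    return R.from_euler('z',az,degrees=True)*R.from_euler('x',np.pi)
def rel(p,Rt):
    s=sensors.sense();R0=R.from_rotvec(s['eef_rot']);
    d=R0.inv().apply(np.array(p)-s['position'])*100;w=np.degrees((R0.inv()*Rt).as_rotvec())
    print('t %.2f'%s['time_s'],'shift',d.round(2),'turn',w.round(1),'|',np.linalg.norm(d).round(2),np.linalg.norm(w).round(1),'j',s['joint_positions'].round(2),'F',s['force'].round(1),'g',s['grip_width'].round(3))
E
python3 - <<'E'
from mv import *
print(FLIP.as_matrix(), (RG*FLIP).as_matrix().round(2))
rel([.36,.27,.3],down(22))
E
```

```text
[[ 0. -1.  0.]
 [-1.  0. -0.]
 [ 0.  0. -1.]] [[ 0.45 -0.77  0.45]
 [-0.89 -0.39  0.23]
 [ 0.   -0.5  -0.87]]Traceback (most recent call last):
  File "<stdin>", line 3, in <module>
  File "mv.py", line 10, in rel
    print('t %.2f'%s['time_s'],'shift',d.round(2),'turn',w.round(1),'|',np.linalg.norm(d).round(2),np.linalg.norm(w).round(1),'j',s['joint_positions'].round(2),'F',s['force'].round(1),'g',s['grip_width'].round(3))
                                                                                                                                                                                            ^^^^^^^^^^^^^^^^^^^^^
AttributeError: 'float' object has no attribute 'round'
```

```bash
sed -i "s/s\['grip_width'\].round(3)/round(s['grip_width'],3)/" mv.py
python3 -c "
from mv import *
rel([.36,.27,.3],down(22))"
```

```text
t 0.10 shift [-17.23  24.49 -10.08] turn [ 0.   0.1 47.8] | 31.6 47.8 j [ 1.15  0.3   1.52  0.    1.32 -0.07] F [ 0.1 -0.  -0. ] g 0.994
```

Call:
send_rows --steps '[[[-3.4, 4.9, -2], [0, 0, 9.6], 0], [[-6.9, 9.8, -4], [0, 0, 19.2], 0], [[-10.3, 14.7, -6], [0, 0, 28.8], 0], [[-13.8, 19.6, -8], [0, 0, 38.4], 0], [[-17.2, 24.5, -10], [0, 0, 47.8], 0]]'

```text
time_s: 0.72
position: [0.3591, 0.2709, 0.2988]
eef_rot: [3.084, 0.592, -0.001]
force: [0.5, 1.1, -0.9]
grip_width: 1.0
```

```bash
python3 -c "
from mv import *
rel([.42,-.02,.3],down(-28))"
```

```text
t 0.72 shift [-5.12 29.28 -0.09] turn [ 0.1  0.  49.7] | 29.72 49.7 j [ 0.57  0.01  1.62 -0.    1.51  0.19] F [ 0.5  1.1 -0.9] g 1.0
```

Call:
send_rows --steps '[[[-1, 5.9, 0], [0, 0, 10], 0], [[-2, 11.7, 0], [0, 0, 20], 0], [[-3, 17.6, 0], [0, 0, 30], 0], [[-4.1, 23.4, 0], [0, 0, 40], 0], [[-5.1, 29.3, 0], [0, 0, 49.7], 0]]'

```text
time_s: 1.35
position: [0.4202, -0.0221, 0.2991]
eef_rot: [3.045, -0.767, -0.0]
force: [0.7, 0.6, 0.2]
grip_width: 1.0
```

```bash
python3 -c "
from mv import *
rel(G0+RG.apply([0,0,.236]),RG*FLIP)"
```

```text
t 1.35 shift [12.9  20.86  6.1 ] turn [29.1  9.1 34.1] | 25.28 45.8 j [-0.14 -0.06  1.69 -0.    1.51  0.35] F [0.7 0.6 0.2] g 1.0
```

Call:
send_rows --steps '[[[2.6, 4.2, 0], [5.8, 1.8, 6.8], 0], [[5.2, 8.4, 0.5], [11.6, 3.6, 13.6], 0], [[7.8, 12.6, 2], [17.4, 5.4, 20.4], 0], [[10.4, 16.8, 4], [23.3, 7.3, 27.3], 0], [[12.9, 20.9, 6.1], [29.1, 9.1, 34.1], 0]]'

```text
time_s: 1.98
position: [0.4344, -0.2693, 0.2379]
eef_rot: [-2.269, 1.404, -0.378]
force: [1.4, 0.8, 0.6]
grip_width: 0.997
```

```bash
python3 -c "
from mv import *
rel(G0+RG.apply([0,0,.236]),RG*FLIP)
rel(G0+RG.apply([0,0,.116]),RG*FLIP)
cap('top','t1');cap('scene','s1')"
```

```text
t 1.98 shift [-0.19 -0.15  0.04] turn [-0.2 -0.1 -0.2] | 0.24 0.3 j [-0.9   0.08  1.78  0.55  1.22  0.03] F [1.4 0.8 0.6] g 0.997
t 1.98 shift [-0.21 -0.11 12.04] turn [-0.2 -0.1 -0.2] | 12.04 0.3 j [-0.9   0.08  1.78  0.55  1.22  0.03] F [1.4 0.8 0.6] g 0.997
```

View pics/s1.png

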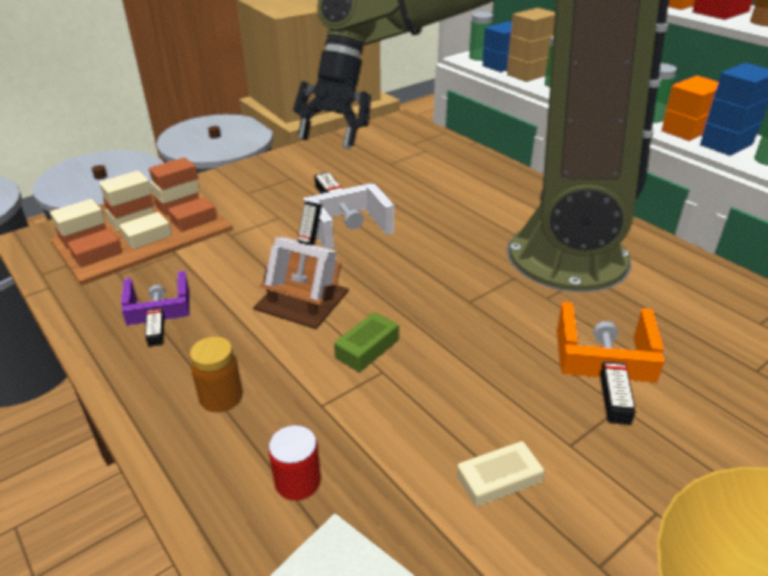

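The gripper (335,110) is lined up along the gauge's leaning handle (310,220), and nothing has been disturbed. I'll advance and then grip.

Call:
send_rows --steps '[[[-0.2, -0.1, 3], [0, 0, 0], 0], [[-0.2, -0.1, 6], [0, 0, 0], 0], [[-0.2, -0.1, 9], [0, 0, 0], 0], [[-0.2, -0.1, 11], [0, 0, 0], 0], [[-0.2, -0.1, 12], [0, 0, 0], 0]]'

```text
time_s: 2.7
position: [0.4865, -0.2402, 0.1307]
eef_rot: [-2.267, 1.408, -0.369]
force: [-0.2, -0.8, -0.1]
grip_width: 0.999
```

```bash
python3 -c "
from mv import *
rel(G0+RG.apply([0,0,.116]),RG*FLIP)
cap('top','t2');cap('scene','s2')
a=cv2.imread('pics/t2.png')[180:350,380:560];b=cv2.imread('pics/s2.png')[140:340,220:420]
cv2.imwrite('pics/c2.png',np.hstack([cv2.resize(a,(400,380)),cv2.resize(b,(380,380))]))"
```

```text
t 2.70 shift [ 0.06 -0.35 -0.23] turn [-0.   0.2 -0.5] | 0.42 0.6 j [-0.77  0.25  1.85  0.62  0.96 -0.  ] F [-0.2 -0.8 -0.1] g 0.999
```

View pics/c2.png

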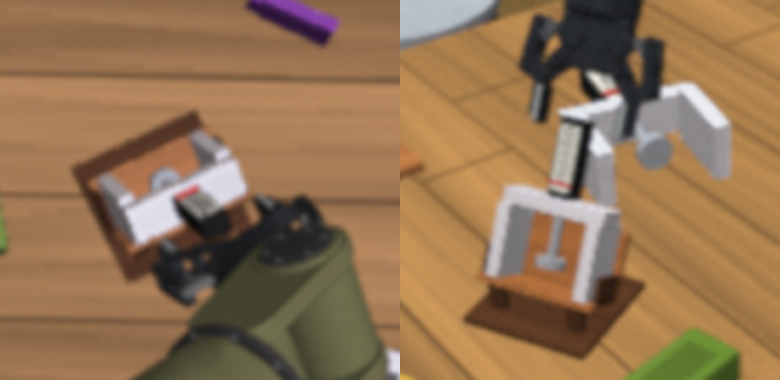

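```bash
python3 -c "
from mv import *
s=sensors.sense();print(s['position'],s['time_s']);rel(s['position'],R.from_rotvec(s['eef_rot']))
R0=R.from_rotvec(s['eef_rot'])
for n,t in (('top','t3'),('scene','s3')):
    cap(n,t);im=cv2.imread(f'pics/{t}.png')
    for dx,c in ((0,(0,0,255)),(.05,(255,0,0)),(-.05,(0,255,0))):
        q=proj(n,s['position']+R0.apply([dx,0,-.013 if dx else 0]))[0]*1.5;cv2.circle(im,tuple(int(v) for v in q),4,c,1)
    for z in (.091,.135,.171):
        q=proj(n,G0+RG.apply([0,0,z]))[0]*1.5;cv2.circle(im,tuple(int(v) for v in q),3,(255,0,255),-1)
    cv2.imwrite(f'pics/{t}m.png',im)
a=cv2.imread('pics/t3m.png')[180:350,380:560];b=cv2.imread('pics/s3m.png')[140:340,220:420]
cv2.imwrite('pics/c3.png',np.hstack([cv2.resize(a,(400,380)),cv2.resize(b,(380,380))]))"
```

```text
[ 0.48629343 -0.24049805  0.13101238] 2.8
t 2.80 shift [0. 0. 0.] turn [0. 0. 0.] | 0.0 0.0 j [-0.77  0.25  1.85  0.62  0.96 -0.  ] F [-0.5  0.   0.2] g 0.999
```

View pics/c3.png

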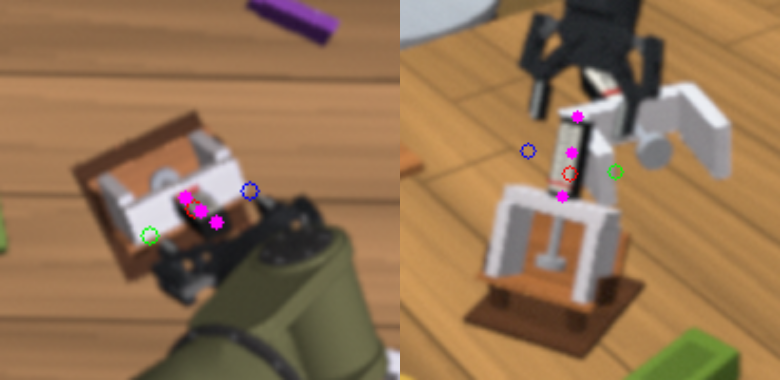

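```bash
python3 -c "
from mv import *
import glob
s=sensors.sense();R0=R.from_rotvec(s['eef_rot'])
for n,t in (('scene','s3'),('top','t3')):
    z=np.load(f'pics/{t}.npz');W=world(n,z['d']);h=cv2.cvtColor(z['p'],cv2.COLOR_RGB2HSV)
    Q=R0.inv().apply((W-s['position']).reshape(-1,3)).reshape(W.shape)
    m=(z['d']>0)&(abs(Q[...,0])<.08)&(abs(Q[...,1])<.05)&(Q[...,2]>-.12)&(Q[...,2]<.01)&(abs(Q[...,0])>.025)
    X=Q[m]*1000;print(n,len(X))
    for a in range(-120,20,10):
        k=(X[:,2]>=a)&(X[:,2]<a+10)
        if k.any(): print(a,k.sum(),X[k].min(0).round(),X[k].max(0).round(),X[k].mean(0).round())
"
```

```text
scene 585
-120 102 [ -74.  -20. -120.] [  73.   18. -110.] [  -7.   -5. -115.]
-110 129 [ -75.  -20. -110.] [  72.   17. -100.] [  -8.   -6. -105.]
-100 114 [ -76.  -18. -100.] [ 73.  14. -90.] [ -5.  -7. -95.]
-90 61 [-68. -15. -90.] [ 64.  12. -80.] [ -2.  -5. -86.]
-80 53 [-58. -14. -80.] [ 58.  11. -70.] [ -2.  -5. -75.]
-70 55 [-58. -15. -70.] [ 53.   9. -60.] [ -4.  -5. -65.]
-60 49 [-58. -16. -60.] [ 56.  12. -50.] [ -2.  -5. -55.]
-50 22 [-52. -17. -50.] [ 48.  11. -45.] [  1.  -3. -47.]
top 250
-120 50 [ -75.  -19. -119.] [  68.   10. -110.] [ -27.  -10. -114.]
-110 60 [ -77.  -17. -110.] [  68.   11. -100.] [ -19.   -7. -105.]
-100 72 [ -77.  -15. -100.] [ 71.   9. -90.] [  2.  -5. -96.]
-90 18 [-59. -13. -90.] [ 59.   8. -81.] [-14.  -7. -87.]
-80 10 [-60. -12. -78.] [ 46.  -4. -70.] [ -6.  -9. -74.]
-70 18 [-58. -12. -70.] [ 51.  -0. -61.] [  1.  -8. -66.]
-60 17 [-59. -12. -58.] [ 53.   4. -50.] [-13.  -7. -55.]
-50 5 [-52. -10. -49.] [ 41.   4. -43.] [ 22.  -5. -47.]
```

```bash
python3 -c "
from mv import *
for n,t,p,r in (('scene','s1',[0.4344, -0.2693, 0.2379],[-2.269, 1.404, -0.378]),('top','t1',[0.4344, -0.2693, 0.2379],[-2.269, 1.404, -0.378]),('top','t0',[.1894,.5161,.199],[2.5755,1.798,-.0014])):
    R0=R.from_rotvec(r)
    z=np.load(f'pics/{t}.npz');W=world(n,z['d'])
    Q=R0.inv().apply((W-p).reshape(-1,3)).reshape(W.shape)
    m=(z['d']>0)&(abs(Q[...,0])<.08)&(abs(Q[...,1])<.05)&(Q[...,2]>-.12)&(Q[...,2]<.04)
    X=Q[m]*1000;print(n,len(X))
    for a in range(-120,40,10):
        k=(X[:,2]>=a)&(X[:,2]<a+10)
        if k.any(): print(a,k.sum(),X[k].min(0).round(),X[k].max(0).round(),X[k].mean(0).round())
"
```

```text
scene 749
-120 166 [ -71.  -17. -120.] [  75.   20. -110.] [  -0.   -3. -115.]
-110 188 [ -71.  -17. -110.] [  75.   24. -100.] [  -1.   -1. -105.]
-100 120 [ -73.  -13. -100.] [ 76.  18. -90.] [ -2.  -2. -95.]
-90 73 [-69. -11. -90.] [ 73.  17. -80.] [ -3.  -1. -86.]
-80 55 [-54.  -8. -80.] [ 61.  16. -70.] [ -1.   0. -75.]
-70 56 [-55.  -8. -70.] [ 60.  14. -60.] [ -0.  -1. -65.]
-60 55 [-55. -11. -60.] [ 59.  15. -50.] [ -1.  -0. -55.]
-50 36 [-55.  -9. -50.] [ 53.  16. -42.] [  1.   1. -46.]
top 343
-120 87 [ -75.  -18. -120.] [  70.   12. -110.] [ -16.  -11. -114.]
-110 77 [ -76.  -18. -110.] [  71.   11. -100.] [  -9.   -6. -105.]
-100 95 [ -76.  -14. -100.] [ 71.  10. -91.] [ -5.  -4. -96.]
-90 17 [-58. -13. -90.] [ 58.  -6. -80.] [ 13. -10. -86.]
-80 18 [-59. -12. -80.] [ 48.  -3. -70.] [-15.  -9. -74.]
-70 23 [-58. -12. -70.] [ 53.   3. -61.] [  2.  -7. -65.]
-60 23 [-58. -12. -60.] [ 53.   5. -50.] [  2.  -7. -55.]
-50 3 [ 40.  -4. -50.] [ 41.   5. -47.] [ 41.   1. -48.]
top 11
-100 3 [-66.  11. -97.] [-49.  13. -91.] [-55.  12. -93.]
-70 3 [-47.   8. -69.] [-45.  10. -65.] [-46.   9. -66.]
-60 4 [-49.   7. -57.] [-45.  10. -51.] [-46.   9. -55.]
-50 1 [-48.   8. -49.] [-48.   8. -49.] [-48.   8. -49.]
```

Both cameras put the open fingertips about 45 mm behind the reported TCP, where the description says 13 mm. The gap is the same in every pose, so it is a tool offset of about 32 mm. I'll trust the cameras and advance another 28 mm with the gripper open, which clears the crosspiece under either figure. Then I'll look again.

Call:
send_rows --steps '[[[0.05, -0.3, 1], [0, 0, -0.5], 0], [[0.05, -0.3, 2], [0, 0, -0.5], 0], [[0.05, -0.3, 2.6], [0, 0, -0.5], 0], [[0.05, -0.3, 2.6], [0, 0, -0.5], 0]]'

```text
time_s: 3.4
position: [0.5004, -0.2344, 0.1105]
eef_rot: [-2.273, 1.4, -0.373]
force: [-0.3, -0.2, -0.3]
grip_width: 1.001
```

```bash
cat > look.py <<'E'
import sys
from mv import *
k=sys.argv[1]
s=sensors.sense();R0=R.from_rotvec(s['eef_rot'])
cap('top','t'+k);cap('scene','s'+k)
a=cv2.imread(f'pics/t{k}.png')[180:350,340:560];b=cv2.imread(f'pics/s{k}.png')[140:380,220:460]
cv2.imwrite(f'pics/c{k}.png',np.hstack([cv2.resize(a,(400,380)),cv2.resize(b,(380,380))]))
for n,t in (('scene','s'),('top','t')):
    z=np.load(f'pics/{t}{k}.npz');W=world(n,z['d'])
    Q=R0.inv().apply((W-s['position']).reshape(-1,3)).reshape(W.shape)
    m=(z['d']>0)&(abs(Q[...,0])<.08)&(abs(Q[...,0])>.025)&(abs(Q[...,1])<.03)&(Q[...,2]>-.12)&(Q[...,2]<-.012)
    print(n,'tip z',np.percentile(Q[m][:,2],[95,98,100]).round(4))
E
python3 -c "
from mv import *
rel(G0+RG.apply([0,0,.086]),RG*FLIP)"; python3 look.py 4
```

```text
t 3.40 shift [-0.04 -0.05  0.27] turn [-0.   0.1 -0.1] | 0.27 0.1 j [-0.74  0.3   1.84  0.64  0.91 -0.02] F [-0.3 -0.2 -0.3] g 1.001
scene tip z [-0.0525 -0.049  -0.0459]
top tip z [-0.0564 -0.0497 -0.0443]
```

View pics/c4.png

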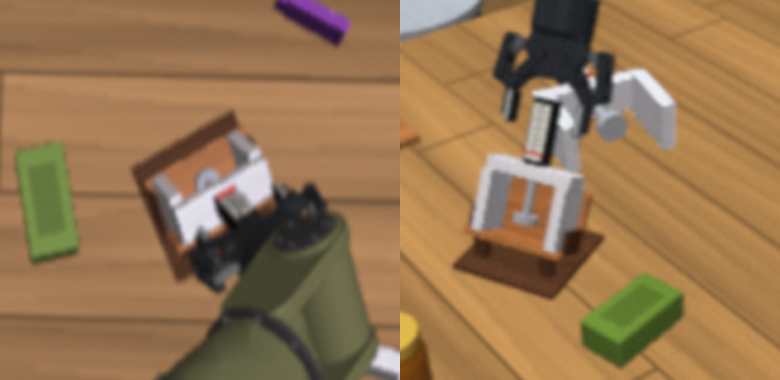

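The fingers now straddle the upper handle in both views, and the tips are at about 134 mm up the gauge. I'll go 7 mm deeper and close.

Call:
send_rows --steps '[[[0, 0, 0.7], [0, 0, 0], 0], [[0, 0, 0.7], [0, 0, 0], 0.6], [[0, 0, 0.7], [0, 0, 0], 1], [[0, 0, 0.7], [0, 0, 0], 1], [[0, 0, 0.7], [0, 0, 0], 1]]'

```text
time_s: 4.12
position: [0.5036, -0.2331, 0.1053]
eef_rot: [-2.273, 1.4, -0.375]
force: [-3.4, 1.2, 3.2]
grip_width: 0.317
```

Call:
send_rows --steps '[[[0, 0, 0], [0, 0, 0], 1], [[0, 0, 0], [0, 0, 0], 1]]'

```text
time_s: 4.38
position: [0.5035, -0.2331, 0.1053]
eef_rot: [-2.273, 1.4, -0.375]
force: [-0.6, 0.7, 1.2]
grip_width: 0.322
```

```bash
python3 -c "
from mv import *
rel(G0+RG.apply([0,0,.084]),RG*FLIP)"; python3 look.py 5
```

```text
t 4.38 shift [-0.07 -0.03 -0.15] turn [-0.1  0.  -0.1] | 0.17 0.1 j [-0.74  0.31  1.84  0.64  0.89 -0.02] F [-0.6  0.7  1.2] g 0.322
scene tip z [-0.0484 -0.0419 -0.0386]
top tip z [-0.0127 -0.0123 -0.012 ]
```

View pics/c5.png

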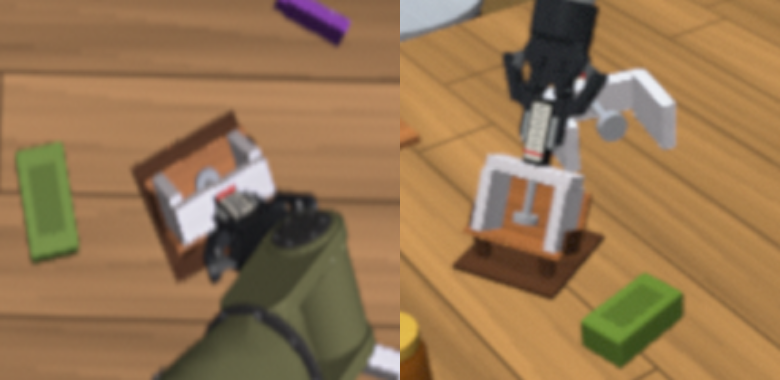

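The gauge is gripped, with an opening of 27 mm that matches the 28 mm handle. I'll draw it out along its own axis.

Call:
send_rows --steps '[[[0, 0, -1.5], [0, 0, 0], 1], [[0, 0, -4], [0, 0, 0], 1], [[0, 0, -7], [0, 0, 0], 1], [[0, 0, -10], [0, 0, 0], 1], [[0, 0, -13], [0, 0, 0], 1]]'

```text
time_s: 5.1
position: [0.4444, -0.2625, 0.2179]
eef_rot: [-2.274, 1.4, -0.372]
force: [-0.1, -0.1, -6.6]
grip_width: 0.327
```

```bash
python3 -c "
from mv import *
rel([.435,-.265,.35],RG*FLIP)"; python3 look.py 6
```

```text
t 5.10 shift [ -0.23  -5.78 -11.92] turn [ 0.   0.1 -0.1] | 13.25 0.1 j [-0.87  0.11  1.8   0.56  1.17  0.03] F [-0.1 -0.1 -6.6] g 0.327
scene tip z [-0.0588 -0.0497 -0.0121]
top tip z [-0.0129 -0.0127 -0.0121]
```

View pics/s6.png

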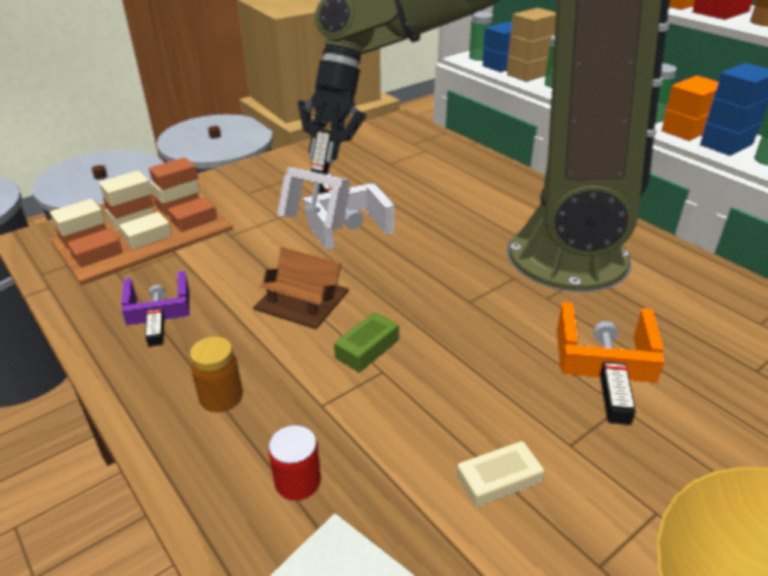

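The gauge is out of the stand and hangs in the gripper at about (325,190). Next I'll raise it vertically.

Call:
send_rows --steps '[[[0, -1.2, -2.4], [0, 0, 0], 1], [[0, -2.4, -4.8], [0, 0, 0], 1], [[-0.1, -3.6, -7.2], [0, 0, 0], 1], [[-0.2, -4.8, -9.6], [0, 0, 0], 1], [[-0.2, -5.8, -11.9], [0, 0, 0], 1]]'

```text
time_s: 5.82
position: [0.4356, -0.2655, 0.351]
eef_rot: [-2.274, 1.401, -0.375]
force: [0.5, -0.4, -6.7]
grip_width: 0.32
```

```bash
cat >> mv.py <<'E'
BAR=np.array([.511,-.028]);BY=11.9
RP=R.from_euler('z',BY,degrees=True)*FLIP
E
python3 -c "
from mv import *
rel([.46,-.15,.32],RP)"
```

```text
t 5.83 shift [-9.22 -4.84  6.37] turn [-29.8   3.9  14.5] | 12.21 33.4 j [-0.89  0.01  1.59  0.52  1.44  0.17] F [ 0.5 -0.4 -6.7] g 0.32
```

Call:
send_rows --steps '[[[-1.8, -1, 1.3], [-6, 0.8, 2.9], 1], [[-3.7, -1.9, 2.5], [-12, 1.6, 5.8], 1], [[-5.5, -2.9, 3.8], [-18, 2.4, 8.7], 1], [[-7.4, -3.9, 5.1], [-24, 3.1, 11.6], 1], [[-9.2, -4.8, 6.4], [-29.8, 3.9, 14.5], 1]]'

```text
time_s: 6.45
position: [0.4601, -0.1489, 0.3181]
eef_rot: [2.437, -1.978, -0.004]
force: [0.6, 0.1, -6.0]
grip_width: 0.326
```

```bash
python3 -c "
from mv import *
rel([BAR[0],BAR[1],.22],RP)"
```

```text
t 6.45 shift [-10.79  -7.5    9.78] turn [ 0.2 -0.  -0. ] | 16.38 0.2 j [-0.39  0.09  1.5  -0.    1.56  0.98] F [ 0.6  0.1 -6. ] g 0.326
```

Call:
send_rows --steps '[[[-2.2, -1.5, 2], [0, 0, 0], 1], [[-4.5, -3, 4], [0, 0, 0], 1], [[-7, -4.8, 6], [0, 0, 0], 1], [[-9.5, -6.5, 8], [0, 0, 0], 1], [[-10.8, -7.5, 9.8], [0.2, 0, 0], 1]]'

```text
time_s: 7.08
position: [0.5109, -0.026, 0.2173]
eef_rot: [2.44, -1.977, -0.004]
force: [0.2, -0.5, -5.9]
grip_width: 0.319
```

Call:
send_rows --steps '[[[0, 0, 0], [0, 0, 0], 1]]'

```text
time_s: 7.2
position: [0.5102, -0.0247, 0.2146]
eef_rot: [2.441, -1.973, -0.011]
force: [-0.4, -0.2, -6.3]
grip_width: 0.319
```

```bash
cat > fith.py <<'E'
import sys
from fitg import *
from mv import rel,RP,BAR
k=sys.argv[1];off=.0825
s=sensors.sense();R0=R.from_rotvec(s['eef_rot']);from mv import FLIP
rg0=R0*FLIP.inv();o0=s['position']+R0.apply([0,0,off])
Xs=[]
for n,t in (('top','t'),('scene','s')):
    cap(n,t+k);p,d=load(t+k);W=world(n,d);Q=rg0.inv().apply((W-o0).reshape(-1,3)).reshape(W.shape)
    hsv=cv2.cvtColor(p,cv2.COLOR_RGB2HSV)
    m=(d>0)&(abs(Q[...,0])<.045)&(abs(Q[...,1])<.075)&(Q[...,2]>-.02)&(Q[...,2]<.098)&(hsv[...,1]<60)&(hsv[...,2]>90)&(abs(W[...,2]-o0[2]-.0)<.2)&(W[...,2]>.012)
    m&=~((abs(Q[...,1])<.035)&(Q[...,2]<.075))
    Xs.append(W[m]);print(n,m.sum())
for nm,X in (('top',Xs[0]),('scene',Xs[1]),('both',np.vstack(Xs))):
    f=lambda a: sdf((R.from_rotvec(a[3:])*rg0).inv().apply(X-a[:3]))
    r=least_squares(f,np.r_[o0,0,0,0],loss='soft_l1',f_scale=.003)
    rg=R.from_rotvec(r.x[3:])*rg0
    print(nm,'cost',(r.cost/len(X)*1e6).round(2),'o',r.x[:3].round(4),'dexp',(r.x[:3]-o0).round(4),'yaw',np.degrees(rg.as_euler('ZYX')).round(2))
E
python3 fith.py 7
```

```text
top 60
scene 1365
top cost 1.09 o [ 0.5113 -0.0256  0.132 ] dexp [ 0.0016 -0.0011 -0.0001] yaw [ 9.48  0.98 -2.69]
scene cost 0.5 o [ 0.5098 -0.0249  0.133 ] dexp [ 0.0001 -0.0004  0.0009] yaw [12.14  0.21  0.19]
both cost 0.55 o [ 0.5097 -0.025   0.1331] dexp [ 0.0001 -0.0005  0.001 ] yaw [12.1   0.25  0.13]
```

View pics/s7.png

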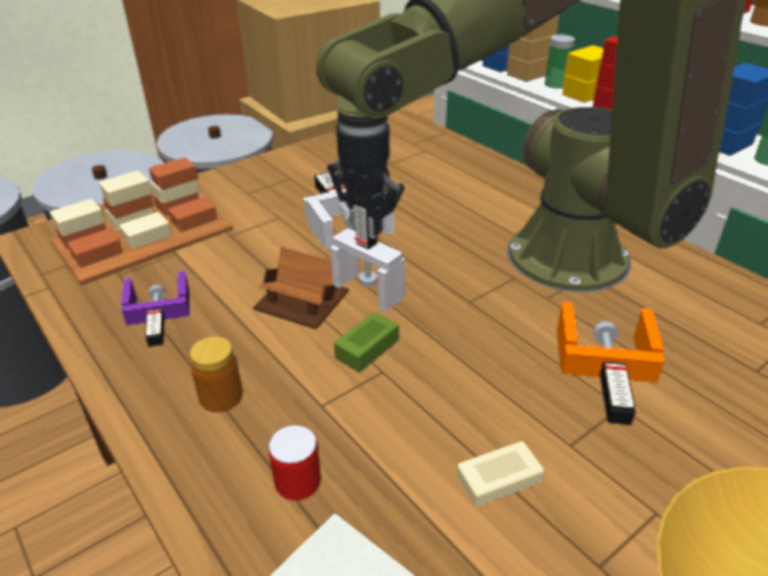

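View pics/t7.png

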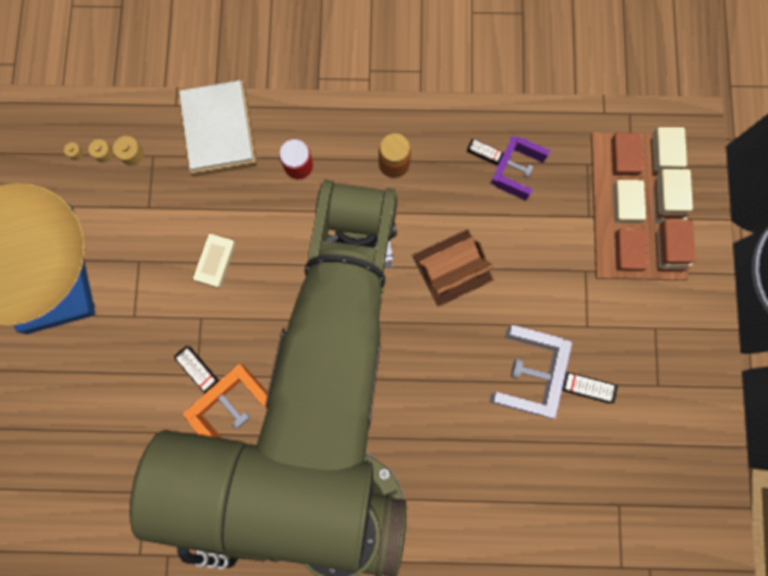

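The gauge is upright over the green bar and follows the gripper as predicted, to within about 1 mm. Before lowering, I'll refine the bar's pose.

```bash
python3 - <<'E'
from fitg import *
def sd(Q):
    q=np.abs(Q)-np.array([.055,.03,.02]);return np.linalg.norm(np.maximum(q,0),axis=1)+np.minimum(q.max(1),0)
XX=[]
for t,n in (('t0','top'),('s0','scene')):
    p,d=load(t);W=world(n,d);h=cv2.cvtColor(p,cv2.COLOR_RGB2HSV)
    m=(d>0)&(h[...,0]>30)&(h[...,0]<60)&(h[...,1]>100)&(W[...,2]>.008)&(W[...,2]<.06)&(np.hypot(W[...,0]-.511,W[...,1]+.028)<.08)
    XX.append(W[m])
for X in XX+[np.vstack(XX)]:
    r=least_squares(lambda a:sd(R.from_euler('z',-a[2]).apply(X-[a[0],a[1],.02])),[.511,-.028,.2],loss='soft_l1',f_scale=.003)
    print(len(X),r.x[:2].round(4),np.degrees(r.x[2]).round(2),r.cost/len(X)*1e6)
from mv import *
rel([.5112,-.0283,.13],R.from_euler('z',11.8,degrees=True)*FLIP)
E
```

```text
578 [ 0.5136 -0.0305] 11.53 3.204248629385447
957 [ 0.5122 -0.029 ] 12.43 0.7725274323787377
1535 [ 0.5123 -0.0291] 12.47 1.7060235910621278
t 7.30 shift [ 0.28 -0.04  8.65] turn [0.2 0.1 0.2] | 8.65 0.3 j [-0.12  0.2   1.6   0.    1.34  1.24] F [ 0.1 -0.8 -5.7] g 0.323
```

Call:
send_rows --steps '[[[0.35, -0.1, 2], [0.2, 0.1, 0], 1], [[0.35, -0.1, 4], [0.2, 0.1, -0.2], 1], [[0.35, -0.1, 6], [0.2, 0.1, -0.2], 1], [[0.35, -0.1, 6.5], [0.2, 0.1, -0.2], 1], [[0.35, -0.1, 6.5], [0.2, 0.1, -0.2], 1]]'

```text
time_s: 7.92
position: [0.5122, -0.0293, 0.1521]
eef_rot: [-2.445, 1.973, 0.0]
force: [0.8, 0.3, -5.3]
grip_width: 0.323
```

```bash
python3 fith.py 8; python3 -c "
from mv import *
rel([.512,-.029,.11],R.from_euler('z',12.3,degrees=True)*FLIP)"
```

```text
top 51
scene 1249
top cost 0.65 o [ 0.5101 -0.0286  0.0701] dexp [-0.0021  0.0007  0.0005] yaw [14.23 -0.   -1.57]
scene cost 0.54 o [ 0.5123 -0.0292  0.0697] dexp [0.     0.     0.0001] yaw [12.28 -0.02 -0.03]
both cost 0.57 o [ 0.5122 -0.0293  0.0698] dexp [-0.     -0.      0.0002] yaw [12.22  0.03 -0.12]
t 8.03 shift [-0.02  0.05  4.25] turn [-0.  -0.  -0.1] | 4.25 0.1 j [-0.13  0.26  1.68  0.    1.2   1.23] F [ 0.1 -0.3 -6.3] g 0.32
```

View pics/s8.png

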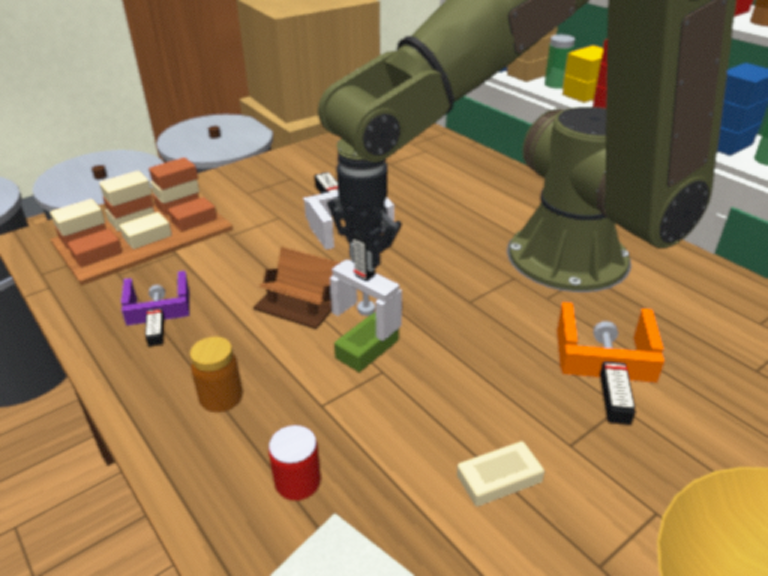

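The gauge at (365,300) is centred and square over the green bar, with legs 70 mm up. I'll lower it in stages.

Call:
send_rows --steps '[[[0, 0, 1.5], [0, 0, 0], 1], [[0, 0, 3], [0, 0, 0], 1], [[0, 0, 4.2], [0, 0, 0], 1], [[0, 0, 5], [0, 0, 0], 1], [[0, 0, 5], [0, 0, 0], 1]]'

```text
time_s: 8.65
position: [0.5123, -0.0291, 0.102]
eef_rot: [-2.445, 1.973, 0.0]
force: [-0.3, -0.3, -5.2]
grip_width: 0.319
```

```bash
python3 fith.py 9; python3 -c "
from mv import *
rel([.512,-.029,.082],R.from_euler('z',12.3,degrees=True)*FLIP)
b=cv2.imread('pics/s9.png')[200:400,270:470];cv2.imwrite('pics/c9.png',cv2.resize(b,(600,600)))"
```

```text
top 45
scene 1145
top cost 1.14 o [ 0.514  -0.0311  0.0184] dexp [ 0.0017 -0.002  -0.001 ] yaw [ 9.13  0.99 -3.94]
scene cost 0.56 o [ 0.5122 -0.0288  0.0199] dexp [-0.0002  0.0002  0.0004] yaw [12.25  0.08  0.18]
both cost 0.6 o [ 0.5121 -0.0288  0.0199] dexp [-0.0002  0.0002  0.0004] yaw [12.19  0.12  0.14]
t 8.75 shift [-0.03  0.07  2.08] turn [-0.1 -0.  -0.1] | 2.08 0.1 j [-0.13  0.32  1.73  0.    1.09  1.23] F [-0.1 -0.3 -6.2] g 0.324
```

View pics/c9.png

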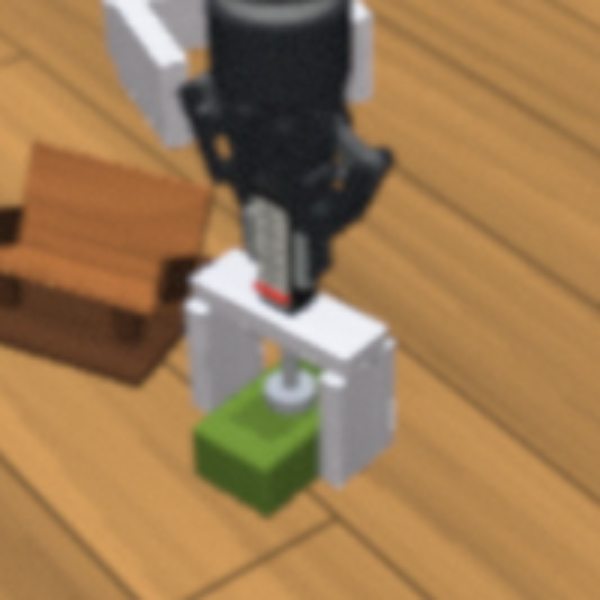

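The legs straddle the bar, the foot is just above its middle, and the legs are 20 mm up. I'll lower slowly and watch the force.

Call:
send_rows --steps '[[[0, 0, 0.5], [0, 0, 0], 1], [[0, 0, 1], [0, 0, 0], 1], [[0, 0, 1.4], [0, 0, 0], 1], [[0, 0, 1.8], [0, 0, 0], 1], [[0, 0, 1.8], [0, 0, 0], 1]]'

```text
time_s: 9.38
position: [0.5126, -0.0292, 0.0845]
eef_rot: [-2.444, 1.972, -0.001]
force: [-0.4, -0.3, -4.5]
grip_width: 0.319
```

Call:
send_rows --steps '[[[0, 0, 0.15], [0, 0, 0], 1], [[0, 0, 0.2], [0, 0, 0], 1]]'

```text
time_s: 9.62
position: [0.5126, -0.0291, 0.0825]
eef_rot: [-2.445, 1.972, -0.001]
force: [1.0, 1.0, -4.2]
grip_width: 0.316
```

Call:
send_rows --steps '[[[0, 0, 0.1], [0, 0, 0], 1], [[0, 0, 0.1], [0, 0, 0], 1]]'

```text
time_s: 9.88
position: [0.5129, -0.0292, 0.0823]
eef_rot: [-2.444, 1.972, -0.002]
force: [-3.3, 0.2, 6.6]
grip_width: 0.319
```

```bash
python3 -c "
from mv import *
rel([.512,-.029,.081],R.from_euler('z',12.3,degrees=True)*FLIP)"
```

```text
t 9.88 shift [-0.04  0.08  0.13] turn [-0.1 -0.  -0.1] | 0.16 0.1 j [-0.13  0.35  1.75  0.    1.04  1.23] F [-3.3  0.2  6.6] g 0.319
```

The force has flipped to +6.6 N, so the legs are on the counter. I'll hold and check.

Call:
send_rows --steps '[[[0, 0, 0.05], [0, 0, 0], 1], [[0, 0, 0.05], [0, 0, 0], 1], [[0, 0, 0.05], [0, 0, 0], 1]]'

```text
time_s: 10.25
position: [0.5129, -0.0292, 0.0823]
eef_rot: [-2.444, 1.972, -0.002]
force: [-4.7, -0.7, 7.1]
grip_width: 0.322
```

```bash
python3 fith.py 10; python3 -c "
from mv import *
rel([.512,-.029,.081],R.from_euler('z',12.3,degrees=True)*FLIP)
b=cv2.imread('pics/s10.png')[200:400,270:470];cv2.imwrite('pics/c10.png',cv2.resize(b,(600,600)))"
```

```text
top 39
scene 1003
top cost 1.21 o [ 0.5169 -0.0254  0.0007] dexp [0.0039 0.0038 0.0009] yaw [ 9.44 -4.13 -0.54]
scene cost 0.62 o [ 5.121e-01 -2.890e-02 -1.000e-04] dexp [-0.0009  0.0003  0.0001] yaw [12.05  0.26  0.21]
both cost 0.68 o [ 5.121e-01 -2.890e-02 -1.000e-04] dexp [-0.0009  0.0002  0.0001] yaw [11.97  0.22  0.16]
t 10.35 shift [-0.04  0.08  0.13] turn [-0.1 -0.  -0.1] | 0.16 0.1 j [-0.13  0.35  1.75  0.    1.04  1.23] F [-4.   0.3  7.6] g 0.318
```

View pics/c10.png

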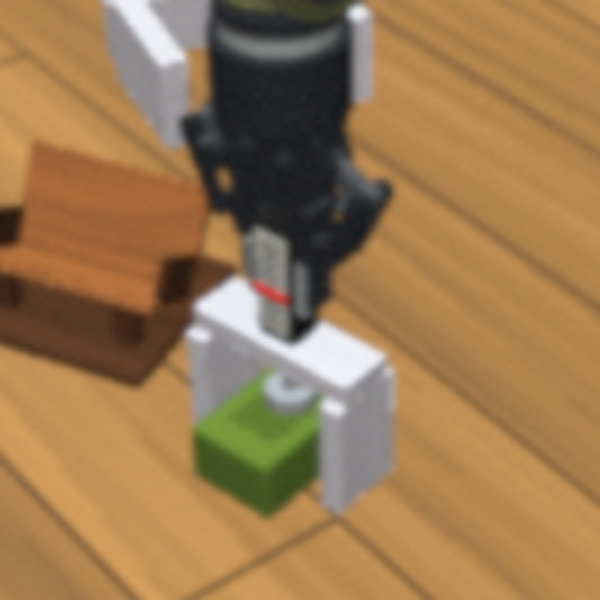

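The gauge is flat on the counter with its origin at about 0 mm and almost no tilt. The foot is on the bar and the pointer has risen. I'll release and retreat straight up.

Call:
send_rows --steps '[[[0, 0, 0], [0, 0, 0], 0.4], [[0, 0, 0], [0, 0, 0], 0.2], [[0, 0, 0], [0, 0, 0], 0], [[0, 0, 0], [0, 0, 0], 0], [[0, 0, 0], [0, 0, 0], 0]]'

```text
time_s: 10.98
position: [0.5129, -0.0292, 0.0823]
eef_rot: [-2.444, 1.972, -0.002]
force: [-1.1, 0.1, 0.0]
grip_width: 1.001
```

Call:
send_rows --steps '[[[0, 0, -0.5], [0, 0, 0], 0], [[0, 0, -2], [0, 0, 0], 0], [[0, 0, -5], [0, 0, 0], 0], [[0, 0, -9], [0, 0, 0], 0], [[0, 0, -13], [0, 0, 0], 0]]'

```text
time_s: 11.6
position: [0.5126, -0.0292, 0.2148]
eef_rot: [-2.444, 1.972, -0.004]
force: [0.5, -1.2, -0.1]
grip_width: 0.999
```

Call:
send_rows --steps '[[[0, 3, -2], [0, 0, 0], 0], [[0, 6, -4], [0, 0, 0], 0], [[0, 9, -6], [0, 0, 0], 0], [[0, 11, -6], [0, 0, 0], 0], [[0, 11, -6], [0, 0, 0], 0]]'

```text
time_s: 12.22
position: [0.4044, -0.0525, 0.2759]
eef_rot: [-2.442, 1.972, -0.007]
force: [0.7, 0.7, -0.4]
grip_width: 0.998
```

```bash
python3 - <<'E'
from fitg import *
s=sensors.sense();print(s['time_s'],s['position'],s['force'].round(1),s['grip_width'],abs(s['qvel']).max())
rg0=R.from_euler('z',12,degrees=True);o0=np.array([.512,-.029,0])
def sd(Q):
    q=np.abs(Q)-np.array([.055,.03,.02]);return np.linalg.norm(np.maximum(q,0),axis=1)+np.minimum(q.max(1),0)
Xs=[];Bs=[]
for n,t in (('top','t11'),('scene','s11')):
    p,d=cap(n,t);W=world(n,d);Q=rg0.inv().apply((W-o0).reshape(-1,3)).reshape(W.shape);h=cv2.cvtColor(p,cv2.COLOR_RGB2HSV)
    m=(d>0)&(abs(Q[...,0])<.045)&(abs(Q[...,1])<.075)&(Q[...,2]>.012)&(Q[...,2]<.19)&((h[...,1]<60)|(Q[...,2]>.095))&~((abs(Q[...,1])<.035)&(Q[...,2]<.075))
    Xs.append(W[m]);g=(d>0)&(h[...,0]>30)&(h[...,0]<60)&(h[...,1]>100)&(W[...,2]>.008)&(W[...,2]<.06)&(np.hypot(W[...,0]-.511,W[...,1]+.028)<.08);Bs.append(W[g])
for X in Xs+[np.vstack(Xs)]:
    r=least_squares(lambda a: sdf((R.from_rotvec(a[3:])*rg0).inv().apply(X-a[:3])),np.r_[o0,0,0,0],loss='soft_l1',f_scale=.003)
    print('gauge',len(X),r.x[:3].round(4),np.degrees((R.from_rotvec(r.x[3:])*rg0).as_euler('ZYX')).round(2))
for X in Bs+[np.vstack(Bs)]:
    r=least_squares(lambda a:sd(R.from_euler('z',-a[2]).apply(X-[a[0],a[1],.02])),[.511,-.028,.2],loss='soft_l1',f_scale=.003)
    print('bar',len(X),r.x[:2].round(4),np.degrees(r.x[2]).round(2))
E
```

```text
12.225 [ 0.40440905 -0.05254586  0.27587341] [ 0.7  0.7 -0.4] 0.9976251223376035 0.04862703612208567
gauge 0 [ 0.512 -0.029  0.   ] [12.  0.  0.]
gauge 1388 [ 5.12e-01 -2.92e-02 -4.00e-04] [12.18  0.62  0.09]
gauge 1388 [ 5.12e-01 -2.92e-02 -4.00e-04] [12.18  0.62  0.09]
bar 2 [ 0.511 -0.028] 11.46
bar 499 [ 0.5121 -0.0289] 12.41
bar 501 [ 0.5121 -0.0289] 12.41
```

View pics/s11.png

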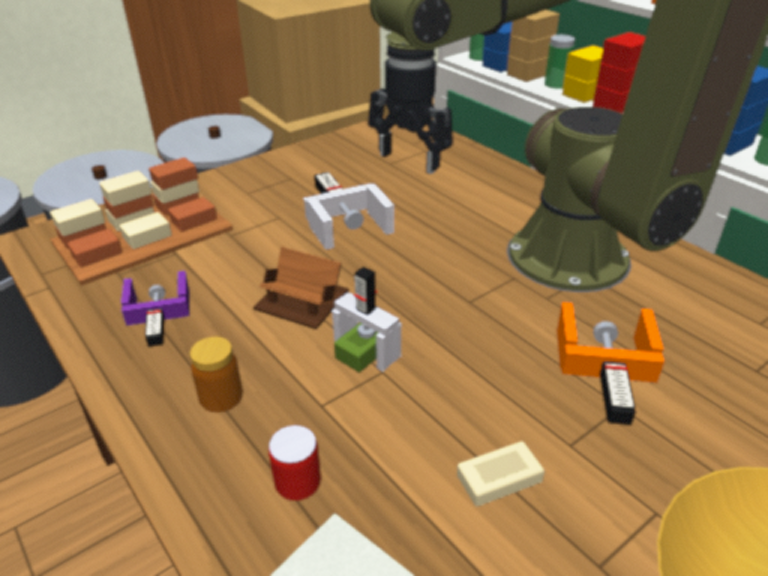

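The gauge stands free over the bar at about (368,330), and the gripper is clear of it. Nothing else has moved.

```bash
python3 -c "
from bench import ticket
print(ticket.sign_off())"
```

```text
the job is handed in; nothing more can be done
None
```

I drew the gauge out of its stand along its own axis and set it upright astride the green bar. I held it until the counter took its weight, let go, backed the arm away and handed the job in at about 12 s. The hand-in gave no verdict.

**Last checks (scene camera only):**
- **Gauge:** it stands at (0.512, -0.029), with its underside within 1 mm of the counter and a tilt of about 0.6°.
- **Green bar:** its middle is at (0.512, -0.029), which is where it lay at the start, and the foot is within 1 mm of it.
- **Bystanders:** the cream bar, the jar and the tin look unmoved in the picture. I did not measure them.
- **Pointer:** I saw it rise on the scale while lowering, but did not read a value from it.

**What disagreed or failed:**
- **Finger offset:** both cameras showed the fingertips about 32 mm farther back from the reported tool point than the description says. I gripped by the camera figure, and the grasp and placing came out as that predicted.
- **Top camera:** the arm blocked its view in the final check, so nothing there confirms the scene camera. While I was lowering, it saw only a few dozen points and its fits were poor, differing by up to about 5 mm and 4°.

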